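Return two half-bottles to the carrier and present the chosen one

TASK

The guest at the bar has settled on the slim, sloping-shouldered half-bottle in the wooden carrier and turned down the two bottles left standing on the bar. Put those two back upright into the carrier's two empty cells, one to a cell, setting them down rather than dropping them; then draw the slim bottle out and present it: leaned about 45 degrees from upright with its label uppermost, its base at least 100 mm above the bar top, touching nothing but the gripper. The job ends there, with the bottle still held steady in the gripper, not put down; leave the bottle that stays in the carrier, the glasses, the bowl and the corkscrew as they stand.

Things in the scene. Friction and masses are not known exactly. Their poses are not given: they have to be found in the camera images.
- carrier: Open wooden bottle carrier, fixed on the bar: a row of four 70 x 70 mm cells along its y axis, centred at y = -114, -38, 38, 114 mm. Outside 86 mm (x) by 318 mm (y). Origin: centre of its underside, z = 0; x points away from the robot. Above the bar: inner floor 10 mm, side walls 70 mm, dividers (6 mm thick) 68 mm, end boards with hand slots 120 mm
- slim_bottle: Chosen half-bottle, dark green glass, slim, tallest, long sloping shoulders: 56 mm diameter to 120 mm up, tapering to a 27 mm round neck from 215 mm to the top at 270 mm; about 0.66 kg, balance about 100 mm up. Origin: centre of base, z up the bottle, x out through the middle of its white label. Starts in a carrier cell (y = -114 or 38 mm), label facing the carrier's +x within 0.35 rad
- slim_bottle_foot (a point): centre of the slim bottle's base
- slim_bottle_label (a point): middle of the slim bottle's white paper label, on the glass, 28 mm out along the bottle's x and 86 mm up; the label covers 57 degrees to each side and 55 to 118 mm up
- loose_bottle_1: One of the two turned-down bottles standing on the bar top to the robot's right: dark green glass half-bottle with square shoulders, 60 mm diameter up to 148 mm, round neck of 28 mm diameter from 180 mm to its top at 240 mm, about 0.68 kg. Origin at the centre of its base, z up the bottle
- loose_bottle_2: The other turned-down bottle on the bar top, the same in shape and size as loose_bottle_1, same frame
- stored_bottle: Bottle of that same square-shouldered shape (60 by 240 mm, neck 28 mm) that stands in the carrier from the start and stays there; same frame. It stands in the cell (y = -114 or 38 mm) that the slim bottle does not
- glass_1: Stemmed wine glass, empty, 78 mm diameter, 178 mm high, on the bar top beyond the loose bottles (guest's side). Origin at the centre of its foot. Leave it
- glass_2: Second wine glass like glass_1, on the guest's side. Leave it
- snack_bowl: White ceramic bowl, 120 mm diameter, 50 mm high, on the bar top beyond the carrier. Origin at the centre of its underside. Leave it
- corkscrew: Folded waiter's corkscrew lying on the bar top near the robot, 112 by 12 by 20 mm, long along its x axis. Origin at the centre of its underside. Leave it
- empty_cell_1 (a point): centre of the floor of the empty carrier cell at carrier y = -38 mm
- empty_cell_2 (a point): centre of the floor of the empty carrier cell at carrier y = 114 mm
There are look-alikes about, which are no part of the job. What is shaped like the loose_bottle_1 but purple or yellow is not meant.

How it is judged:
By the outcome, as a careful person would: the job done as asked, in the order asked, and still so for the second after the job is handed in, while the arm keeps its last pose, push and grip.
It also fails if it takes over 72 s, if anything falls off the work surface, if the arm or the gripper's body presses on something with over 40 N, if the wrist force passes 120 N, or if a joint passes its speed limit or range.

ROBOT

A 6-joint arm with a two-finger parallel gripper is mounted at the origin on the work surface. World frame = base frame: x ahead of the robot, y to its left, z up, the work surface at z = 0. Lengths are in m, angles in rad, forces in N, time in s.
With the tool pointing down it reaches from about 0.275 to 0.725 m from the base axis. Payload 5.6 kg.
Tool frame: the origin (TCP) lies midway between the tips of the shut fingers; the grasp point (between the pads) lies 19 mm behind it; z points along the fingers, y is the direction in which the jaws open and shut (so a half turn about z gives the same grasp; the last joint's range is limited). The gripper opens to 85 mm and grips with 20 to 120 N. Pads are 22 mm wide; open, the fingers measure 114 mm over their backs; the gripper's body (76 mm by 85 mm) begins 54 mm behind the grasp point. The pads swing forward as they close: fully open they stand 13 mm farther back than shut.
Start: joints at [1.436, 0.255, 0.108, 0, -1.424, -0.285], TCP at [0.224, 0.502, 0.231] pointing down, gripper open.
Joint ranges: [-2.95, 2.95], [-1.21, 1.97], [-1.09, 1.5], [-2.87, 1.71], [-2.94, -0.07], [-3.05, 3.05]. Speed limits (rad/s): [2.57, 2.57, 3.14, 3.14, 3.14, 3.14].

INTERFACE

Orientations are given as a unit quaternion [x, y, z, w].
In Python, from station import * gives the robot as it stands.
- The arm moves only by the tool arm_command, never from a script. Its argument "motion" is text: rows parted by semicolons, each of 7 numbers parted by spaces: the shift along the tool's x, y, z in m, then the turn, a rotation vector about the tool's x, y, z in degrees, then the opening, from -1 (shut) to 1 (fully open), so that 0 is half open. In form: tx ty tz rx ry rz fingers; .... A call has 1 to 12 rows; each row shifts and turns the commanded pose from where the row before left it, along the tool's axes as they then stand; what a row does not reach is not made up. A row lasts 1/8 s, in which the tool goes at most 62.5 mm and 10.7 degrees, less where a joint would pass 70% of its speed; a pose out of reach is approached as far as the arm can. A call with a gripper value outside its range is refused whole. The fingers move at their own pace and stop on an object; "squeeze" is the grip in N (left out, the last holds). Time passes only in rows, so rows that do not move let the fingers close. It gives the time, the measured TCP pose, the force and the opening at its end, in the units of the state.
- get_state(): the state, without advancing time (a new reading comes with each control period).
- grab_frame(name): name is "side" or "top" or "wrist"; returns a dict with "color" (384x512x3 uint8, red, green, blue), "fx", "fy", "cx", "cy" (pixels), "camera_from_world" (4x4, takes a point from world to camera coordinates). Camera axes: x right, y up, looking along -z (the intrinsics and any distortion apply to the point x, -y, -z); pixel columns grow to the right and rows downward; lengths in m; the calibration is good to about 2 mm. A picture is of the moment at which its call begins. There is no depth.
- finish_job(): hands the job in, once; it reports no verdict.
The state is a dict: "time_s": time; "joint_pos": joint angles; "dq": joint speeds; "joint_torque": joint torques, N m; "tool_pos": TCP position; "ee_rot": TCP orientation; "force": force on the tool from outside, world axes, zero at the start; "torque": the same for the moment, N m; "grip_width": finger opening in m.
Only numpy, scipy, OpenCV 4.12 (cv2) and the standard library are available. Lean on these libraries where they do the work, as an engineer would, in place of code of your own. Each camera call takes 0.05 s, during which the arm holds its last target.

## Working session

There is one attempt and no reset: what is moved stays moved. The work goes in short steps, Python scripts to look and compute and a tool call to move; the robot and the scene stay as the last step left them, time stands still between calls to the robot, and variables do not carry over. Pictures are saved under pics/ and viewed, and the job is handed in when it is done.

Besides the shell and the picture viewer there is one more tool, called in YAML: its name, and indented under it one key for each argument. arm_command: Moves the arm, as the interface text tells. Its arguments: {"type":"object","properties":{"motion":{"type":"string"},"squeeze":{"type":"number"}},"required":["motion"]}

```bash
ls; mkdir -p pics; python3 - <<'E'
from station import *
import cv2
s=get_state();print(s)
for n in("side","top","wrist"):
    f=grab_frame(n);cv2.imwrite(f"pics/{n}0.png",f["color"][:,:,::-1]);print(n,f["fx"],f["fy"],f["cx"],f["cy"],f["camera_from_world"],[k for k in f])
E
```

```text
pics
{'time_s': 0.0, 'joint_pos': array([ 1.43557472e+00,  2.55716816e-01,  1.06938638e-01, -5.08496562e-04,
       -1.42388103e+00, -2.84618093e-01]), 'dq': array([-2.75374291e-04,  1.21910855e-03, -1.72421062e-03, -7.69693806e-04,
       -1.98957536e-05,  5.36647603e-04]), 'joint_torque': array([ 1.67191151e-04, -3.86633277e+01,  2.37939996e+01,  5.36527991e+00,
       -6.05082212e-03,  6.62689871e-06]), 'tool_pos': array([0.22390765, 0.50178709, 0.23038048]), 'ee_rot': array([ 9.78039360e-01, -2.08418042e-01, -1.81260947e-04,  9.47611320e-04]), 'force': array([-0.19365886,  0.43371664, -0.00850713]), 'torque': array([-0.00443087,  0.00456741,  0.00449414]), 'grip_width': 0.08540473049633984}
side 403.306427211077 403.306427211077 253.55922138928113 188.8068649729499 [[ 7.16654434e-01 -6.97428220e-01 -5.48098364e-04 -4.49308247e-01]
 [ 4.43256798e-01  4.54869166e-01  7.72410158e-01 -2.86855868e-01]
 [-5.38451329e-01 -5.53794113e-01  6.35123804e-01 -8.24888288e-01]
 [ 0.00000000e+00  0.00000000e+00  0.00000000e+00  1.00000000e+00]] ['color', 'fx', 'fy', 'cx', 'cy', 'camera_from_world']
top 491.138879378884 491.138879378884 254.40465942698458 188.9595905066834 [[-0.01960994 -0.99975587 -0.01018131 -0.02729182]
 [ 0.99103384 -0.02078296  0.13198484 -0.58426577]
 [-0.13216421 -0.0075018   0.99119945 -1.30127693]
 [ 0.          0.          0.          1.        ]] ['color', 'fx', 'fy', 'cx', 'cy', 'camera_from_world']
wrist 327.2418194117146 327.2418194117146 255.78267048751565 193.98999258060658 [[-0.40771899 -0.91310635  0.00141904  0.54964997]
 [ 0.86181311 -0.38532821 -0.32984897  0.04201822]
 [ 0.30173398 -0.13326274  0.94403265 -0.38113978]
 [ 0.          0.          0.          1.        ]] ['color', 'fx', 'fy', 'cx', 'cy', 'camera_from_world']
```

View pics/side0.png

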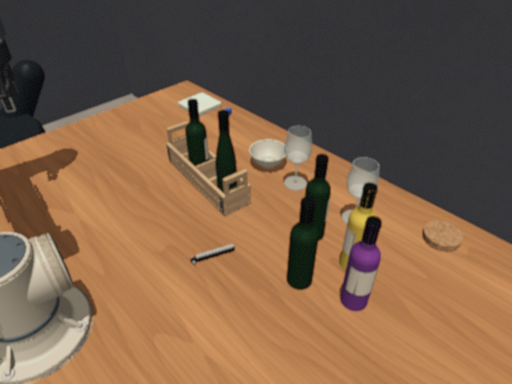

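View pics/top0.png

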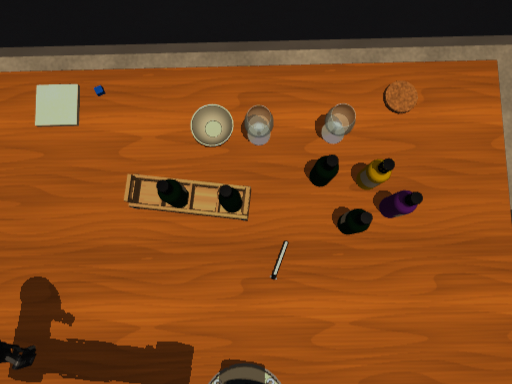

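View pics/wrist0.png

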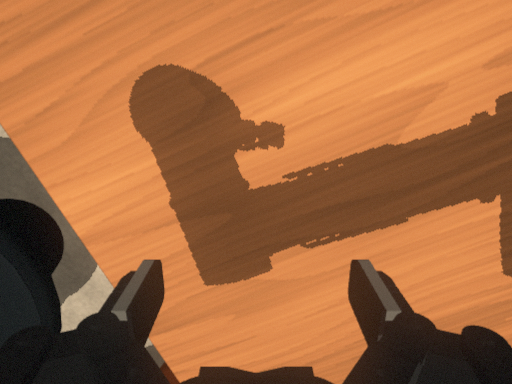

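```bash
cat > h.py <<'E'
import numpy as np, cv2
from scipy.spatial.transform import Rotation as R
def proj(f,p):
    M=f["camera_from_world"];p=np.atleast_2d(p);c=p@M[:3,:3].T+M[:3,3]
    return np.c_[f["fx"]*c[:,0]/-c[:,2]+f["cx"], -f["fy"]*c[:,1]/-c[:,2]+f["cy"]]
def ray(f,u,v):
    M=f["camera_from_world"];Rm=M[:3,:3];d=Rm.T@np.array([(u-f["cx"])/f["fx"],-(v-f["cy"])/f["fy"],-1.]);o=-Rm.T@M[:3,3];return o,d/np.linalg.norm(d)
def onz(f,u,v,z):
    o,d=ray(f,u,v);return o+d*(z-o[2])/d[2]
def tri(rs):
    A=0;b=0
    for o,d in rs:
        P=np.eye(3)-np.outer(d,d);A=A+P;b=b+P@o
    return np.linalg.solve(A,b)
def crop(f,x0,y0,x1,y1,k,name):
    im=cv2.resize(f["color"][y0:y1,x0:x1,::-1],None,fx=k,fy=k,interpolation=cv2.INTER_CUBIC)
    im=cv2.convertScaleAbs(im,alpha=1.0);im=(255*(im/255.)**0.6).astype(np.uint8)
    for x in range((x0+9)//10*10,x1,10): cv2.line(im,((x-x0)*k,0),((x-x0)*k,6 if x%50 else 14),(255,255,255),1); (x%20==0) and cv2.putText(im,str(x),((x-x0)*k,24),0,.35,(255,255,255),1)
    for y in range((y0+9)//10*10,y1,10): cv2.line(im,(0,(y-y0)*k),(6,(y-y0)*k),(255,255,255),1); (y%20==0) and cv2.putText(im,str(y),(8,(y-y0)*k),0,.35,(255,255,255),1)
    cv2.imwrite(name,im)
E
python3 - <<'E'
from station import *
from h import *
t=grab_frame("top");s=grab_frame("side")
import pickle;pickle.dump((t,s),open("f0.pkl","wb"))
crop(t,115,160,265,230,5,"pics/t1.png")
crop(t,300,95,430,240,4,"pics/t2.png")
crop(s,150,90,270,220,4,"pics/s1.png")
crop(s,270,120,400,320,3,"pics/s2.png")
for f in(t,s): print(-f["camera_from_world"][:3,:3].T@f["camera_from_world"][:3,3])
E
```

```text
[ 0.40650971 -0.04918986  1.36666133]
[ 0.00498737 -0.63969664  0.74523031]
```

View pics/t1.png

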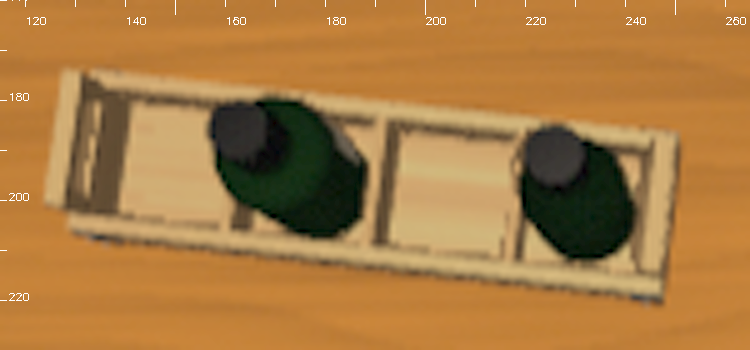

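View pics/t2.png

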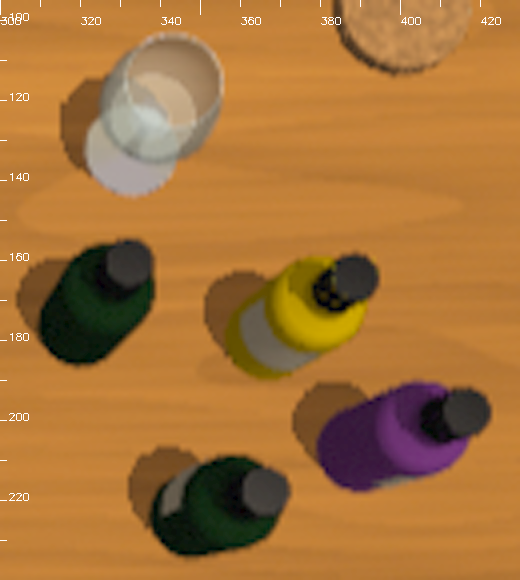

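View pics/s1.png

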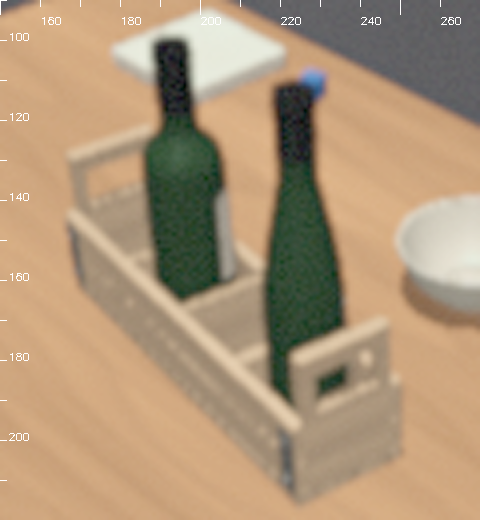

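View pics/s2.png

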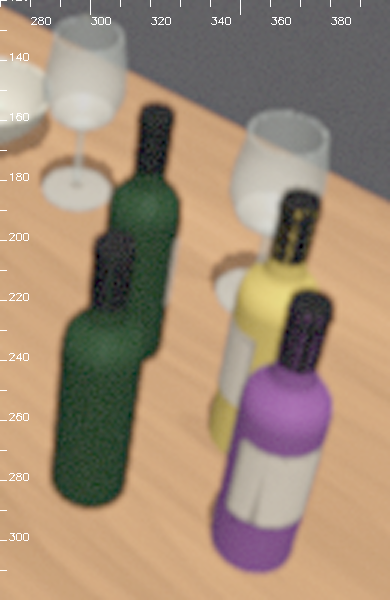

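```bash
python3 - <<'E'
import pickle
from h import *
t,s=pickle.load(open("f0.pkl","rb"))
h=-0.4
T={"slim":((226+h,191+h),(223.2+h,111.2+h),.28),"stored":((162.6+h,186+h),(192.7+h,100.5+h),.25),"A":((366.2+h,218+h),(308.3+h,198+h),.24),"B":((332.5+h,160.7+h),(322.3+h,155.7+h),.24)}
for k,(a,b,z) in T.items(): print(k,onz(t,*a,z).round(4),onz(s,*b,z).round(4),tri([ray(t,*a),ray(s,*b)]).round(4))
g=lambda X,Y:(115+X/5+h,160+Y/5+h)
for n,p,z in [("LL end top near",(47,205),.12),("L far",(62,70),.12),("R far",(678,135),.12),("R near",(665,272),.12),("nearwall L",(70,230),.07),("nearwall R",(660,292),.07),("farwall top L",(90,70),.07),("cell2 NL",(125,210),.01)]: print(n,onz(t,*g(*p),z).round(4))
# base disks
g2=lambda X,Y:(300+X/4+h,95+Y/4+h)
print("A body bottom-left edge",onz(t,*g2(190,555),0),onz(t,*g2(152,520),0));print("B",onz(t,*g2(80,364),0),onz(t,*g2(40,325),0))
for n,p in [("yellow",(268,378)),("purple",(360,490))]:print(n,onz(t,*g2(*p),0))
print("yel top",onz(t,*g2(355,278),.24),"purp top",onz(t,*g2(465,412),.24),"glass rim",onz(t,*g2(168,82),.178))
E
```

```text
slim [0.5491 0.0234 0.28  ] [0.5505 0.026  0.28  ] [0.5487 0.0234 0.2817]
stored [0.5676 0.1712 0.25  ] [0.5662 0.1692 0.25  ] [0.5678 0.1715 0.2486]
A [ 0.4852 -0.2946  0.24  ] [ 0.4895 -0.2911  0.24  ] [ 0.4851 -0.2939  0.2443]
B [ 0.6203 -0.2229  0.24  ] [ 0.6214 -0.2209  0.24  ] [ 0.6197 -0.2224  0.2416]
LL end top near [0.5497 0.2946 0.12  ]
L far [0.6196 0.2879 0.12  ]
R far [ 0.5791 -0.0291  0.12  ]
R near [ 0.5088 -0.0212  0.12  ]
nearwall L [0.5418 0.2959 0.07  ]
nearwall R [ 0.5024 -0.0172  0.07  ]
farwall top L [0.6278 0.2864 0.07  ]
cell2 NL [0.5586 0.2813 0.01  ]
A body bottom-left edge [ 0.45939334 -0.29301346  0.        ] [ 0.48411442 -0.26777537  0.        ]
B [ 0.59440992 -0.22194525  0.        ] [ 0.62269048 -0.19487536  0.        ]
yellow [ 0.58175206 -0.3530077   0.        ]
purple [ 0.50200434 -0.41284891  0.        ]
yel top [ 0.60847034 -0.35297501  0.24      ] purp top [ 0.52889154 -0.41172282  0.24      ] glass rim [ 0.74572829 -0.26064344  0.178     ]
```

arm_command:
  motion: "0 0 -0.012 0 0 10.45 1;0 0 -0.012 0 0 10.45 1;0 0 -0.012 0 0 10.45 1;0 0 -0.012 0 0 10.45 1;0 0 -0.012 0 0 10.45 1;0 0 -0.012 0 0 10.45 1;0 0 -0.012 0 0 10.45 1;0.0445 -0.0213 0 0 0 0 1;0.0445 -0.0213 0 0 0 0 1;0.0445 -0.0213 0 0 0 0 1;0.0445 -0.0213 0 0 0 0 1;0.0445 -0.0213 0 0 0 0 1"
  squeeze: 60

```text
time_s: 1.75
tool_pos: [0.3021, 0.2665, 0.3153]
ee_rot: [-0.661, 0.75, 0.0, 0.0]
force: [-0.4, 0.4, 0.6]
grip_width: 0.0855
```

```bash
cat >> h.py <<'E'
def rep(S,tp=None,Rt=None):
    "delta to target tcp pos tp and tool rotation Rt, in present tool axes"
    Rc=R.from_quat(S["ee_rot"]).as_matrix();print("t",round(S["time_s"],3),"pos",S["tool_pos"].round(4),"F",S["force"].round(1),"w",round(S["grip_width"],4),"q",S["joint_pos"].round(2))
    print("x",Rc[:,0].round(3),"y",Rc[:,1].round(3),"z",Rc[:,2].round(3))
    if tp is not None: print("dpos tool",(Rc.T@(np.array(tp)-S["tool_pos"])).round(4))
    if Rt is not None: print("rot deg tool",np.degrees(R.from_matrix(Rc.T@Rt).as_rotvec()).round(2))
a=-0.128
CX=np.array([np.cos(a),np.sin(a),0]);CY=np.array([-np.sin(a),np.cos(a),0]);C0=np.array([.5645,.1333,0])
RT=np.c_[-CY,-CX,[0,0,-1.]]
A=np.array([.4865,-.2945]);B=np.array([.6205,-.2227])
E
python3 - <<'E'
from station import *
from h import *
rep(get_state(),[*A,.30],RT)
E
```

```text
t 1.75 pos [0.3021 0.2665 0.3153] F [-0.4  0.4  0.6] w 0.0855 q [ 1.12 -0.06 -0.03  0.   -1.59 -1.24]
x [-0.125 -0.992 -0.   ] y [-0.992  0.125 -0.   ] z [ 0.  0. -1.]
dpos tool [ 0.5336 -0.2531  0.0152]
rot deg tool [-0.01  0.02  0.15]
```

arm_command:
  motion: "0.0485 -0.023 0 0 0 0 1;0.0485 -0.023 0 0 0 0 1;0.0485 -0.023 0 0 0 0 1;0.0485 -0.023 0 0 0 0 1;0.0485 -0.023 0 0 0 0 1;0.0485 -0.023 0 0 0 0 1;0.0485 -0.023 0 0 0 0 1;0.0485 -0.023 0 0 0 0 1;0.0485 -0.023 0 0 0 0 1;0.0485 -0.023 0 0 0 0 1;0.0485 -0.023 0 0 0 0 1;0 0 0 0 0 0 1"

```text
time_s: 3.25
tool_pos: [0.4862, -0.2956, 0.3128]
ee_rot: [-0.66, 0.751, 0.002, -0.001]
force: [1.5, -0.1, -0.2]
grip_width: 0.0853
```

```bash
python3 - <<'E'
from station import *
from h import *
rep(get_state(),[*A,.19],RT)
w=grab_frame("wrist");crop(w,0,0,512,384,1,"pics/w1.png");t=grab_frame("top");crop(t,290,90,440,240,4,"pics/t3.png")
for z in(.24,.19): print(proj(w,[*A,z]))
print(get_state()["tool_pos"])
E
```

```text
t 3.25 pos [ 0.4862 -0.2956  0.3128] F [ 1.5 -0.1 -0.2] w 0.0853 q [-0.27  0.29  0.36 -0.   -1.64  0.14]
x [-0.129 -0.992 -0.001] y [-0.992  0.129  0.004] z [-0.004  0.001 -1.   ]
dpos tool [-0.001  -0.0007  0.1228]
rot deg tool [ 0.23  0.04 -0.1 ]
[[256.68307395 208.58813639]]
[[256.2207459  186.74714353]]
[ 0.48592193 -0.29321495  0.31456858]
```

View pics/w1.png

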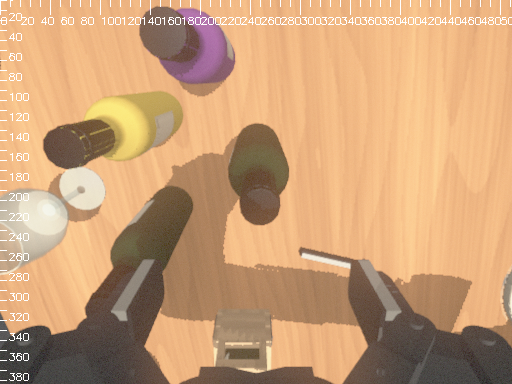

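View pics/t3.png

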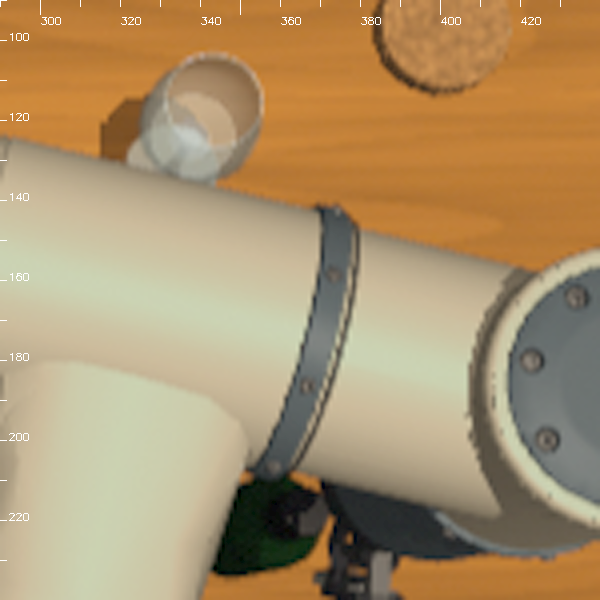

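```bash
python3 - <<'E'
from station import *
from h import *
w=grab_frame("wrist")
g=cv2.cvtColor(w["color"],cv2.COLOR_RGB2HSV)
print(onz(w,260,205,.24),onz(w,259,125,0.15), onz(w,165,30,.24),onz(w,60,145,.24), onz(w,165,30,.24))
rep(get_state(),[*A,.19],RT)
E
```

```text
[ 0.4838498  -0.29388549  0.24      ] [ 0.47801436 -0.33799168  0.15      ] [ 0.52641214 -0.41231249  0.24      ] [ 0.61078781 -0.35342128  0.24      ] [ 0.52641214 -0.41231249  0.24      ]
t 3.4 pos [ 0.4859 -0.2926  0.3153] F [0.1 0.  1. ] w 0.0854 q [-0.27  0.28  0.36 -0.   -1.64  0.14]
x [-0.125 -0.992 -0.   ] y [-0.992  0.125  0.   ] z [-0.  0. -1.]
dpos tool [ 0.0018 -0.0008  0.1253]
rot deg tool [0.   0.01 0.13]
```

arm_command:
  motion: "0.0015 0.001 0.025 0 0 0 1;0 0 0.025 0 0 0 1;0 0 0.025 0 0 0 1;0 0 0.025 0 0 0 1;0 0 0.023 0 0 0 1;0 0 0 0 0 0 1;0 0 0 0 0 0 -1;0 0 0 0 0 0 -1;0 0 0 0 0 0 -1;0 0 0 0 0 0 -1;0 0 0 0 0 0 -1;0 0 0 0 0 0 -1"
  squeeze: 70

```text
time_s: 4.9
tool_pos: [0.4847, -0.2945, 0.1932]
ee_rot: [-0.661, 0.75, -0.0, -0.0]
force: [-1.8, 0.6, 6.5]
grip_width: 0.0266
```

```bash
python3 - <<'E'
from station import *
from h import *
rep(get_state(),[*A,.19],RT)
w=grab_frame("wrist");crop(w,0,0,512,384,1,"pics/w2.png");t=grab_frame("side");crop(t,230,110,430,310,3,"pics/s3.png")
E
```

```text
t 4.9 pos [ 0.4847 -0.2945  0.1932] F [-1.8  0.6  6.5] w 0.0266 q [-0.27  0.3   0.08  0.   -1.34  0.14]
x [-0.125 -0.992  0.001] y [-0.992  0.125 -0.001] z [ 0.    -0.001 -1.   ]
dpos tool [-0.0003 -0.0018  0.0032]
rot deg tool [-0.03 -0.04  0.13]
```

View pics/w2.png

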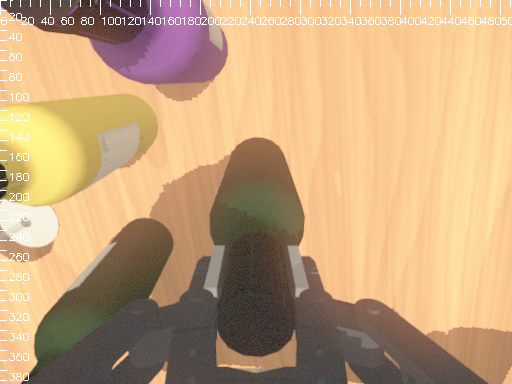

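View pics/s3.png

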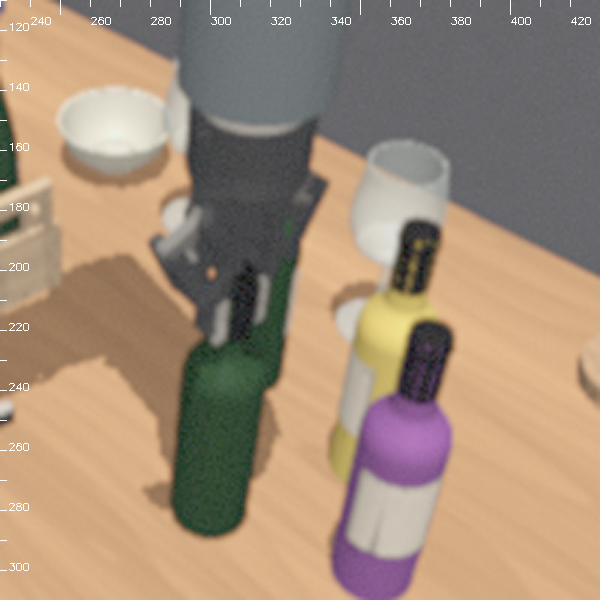

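arm_command:
  motion: "0 0 -0.01 0 0 0 -1;0 0 -0.025 0 0 0 -1;0 0 -0.035 0 0 0 -1;0 0 -0.035 0 0 0 -1;0 0 -0.025 0 0 0 -1;0 0 -0.01 0 0 0 -1;-0.015 0.0034 0 0 0 0 -1;-0.03 0.0068 0 0 0 0 -1;-0.045 0.0102 0 0 0 0 -1;-0.045 0.0102 0 0 0 0 -1;-0.045 0.0102 0 0 0 0 -1;-0.045 0.0102 0 0 0 0 -1"
  squeeze: 70

```text
time_s: 6.5
tool_pos: [0.461, -0.0623, 0.3305]
ee_rot: [-0.661, 0.75, 0.001, -0.001]
force: [0.6, -0.6, -7.3]
grip_width: 0.0261
```

arm_command:
  motion: "-0.045 0.0102 0 0 0 0 -1;-0.045 0.0102 0 0 0 0 -1;-0.045 0.0102 0 0 0 0 -1;-0.045 0.0102 0 0 0 0 -1;-0.045 0.0102 0 0 0 0 -1;-0.045 0.0102 0 0 0 0 -1;-0.0387 0.0088 0 0 0 0 -1;-0.015 0.0034 0 0 0 0 -1;0 0 0 0 0 0 -1;0 0 0 0 0 0 -1"

```text
time_s: 7.75
tool_pos: [0.4299, 0.2649, 0.3319]
ee_rot: [-0.661, 0.75, -0.0, -0.001]
force: [-0.0, -1.0, -8.5]
grip_width: 0.0266
```

```bash
python3 - <<'E'
from station import *
from h import *
c=C0+.114*CY;print(c)
rep(get_state(),[c[0],c[1],.333],RT)
s=grab_frame("side");t=grab_frame("top");w=grab_frame("wrist")
crop(s,70,60,270,220,4,"pics/s4.png");crop(t,60,120,260,260,4,"pics/t4.png");crop(w,0,0,512,384,1,"pics/w4.png")
E
```

```text
[0.57905219 0.24636739 0.        ]
t 7.75 pos [0.4299 0.2649 0.3319] F [-0.  -1.  -8.5] w 0.0266 q [ 0.86  0.16  0.24  0.   -1.65 -0.99]
x [-0.126 -0.992  0.001] y [-0.992  0.126  0.001] z [-0.001 -0.001 -1.   ]
dpos tool [-0.0003 -0.1503 -0.0012]
rot deg tool [ 0.04 -0.07  0.11]
```

View pics/s4.png

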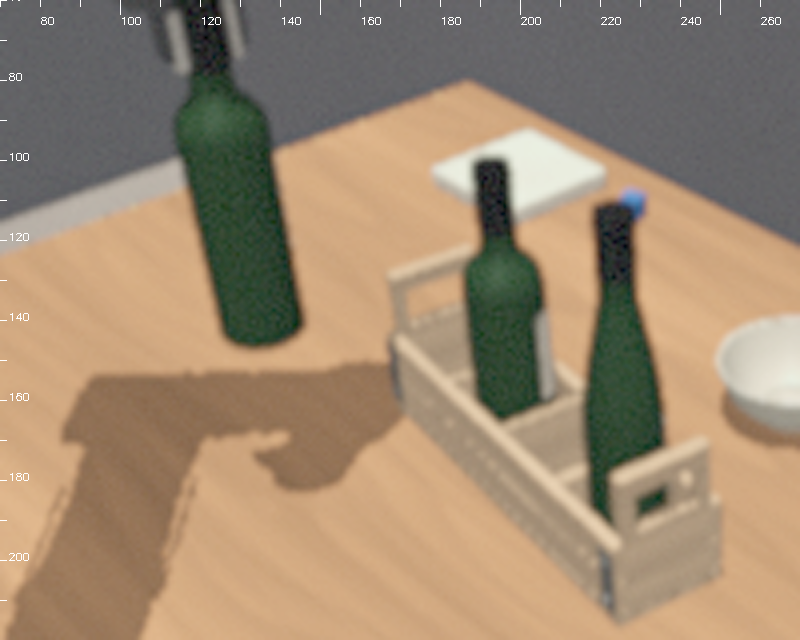

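View pics/w4.png

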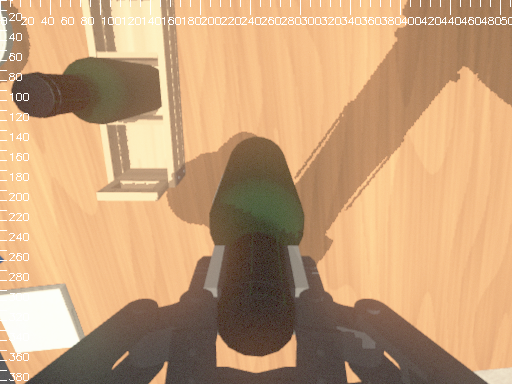

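arm_command:
  motion: "0 -0.015 0 0 0 0 -1;0 -0.03 0 0 0 0 -1;0 -0.035 0 0 0 0 -1;0 -0.035 0 0 0 0 -1;0 -0.025 0 0 0 0 -1;0 -0.0103 0 0 0 0 -1;0 0 0.02 0 0 0 -1;0 0 0.02 0 0 0 -1;0 0 0 0 0 0 -1"

```text
time_s: 9.02
tool_pos: [0.5785, 0.2463, 0.2904]
ee_rot: [-0.661, 0.75, 0.001, -0.002]
force: [0.2, -0.8, -6.2]
grip_width: 0.0264
```

```bash
python3 - <<'E'
from station import *
from h import *
c=C0+.114*CY
rep(get_state(),[c[0],c[1],.204],RT)
s=grab_frame("side");t=grab_frame("top");w=grab_frame("wrist")
b=get_state()["tool_pos"]-[0,0,.193];print("base",b,proj(s,b),proj(t,b),proj(w,b))
crop(s,120,60,270,220,4,"pics/s5.png");crop(w,100,0,400,250,2,"pics/w5.png")
print("near wall/end corners top:",onz(w,0,0,.07))
E
```

```text
t 9.025 pos [0.5785 0.2463 0.2904] F [ 0.2 -0.8 -6.2] w 0.0264 q [ 0.65  0.42  0.49 -0.   -1.65 -0.78]
x [-0.126 -0.992  0.003] y [-0.992  0.126  0.004] z [-0.004 -0.002 -1.   ]
dpos tool [-0.0004 -0.0008  0.0864]
rot deg tool [ 0.21 -0.15  0.12]
base [0.57985166 0.24680452 0.10072652] [[184.90711062 135.39118101]] [[144.49334691 189.51526411]] [[256.75945155 165.56750748]]
near wall/end corners top: [0.80966444 0.05738036 0.07      ]
```

View pics/s5.png

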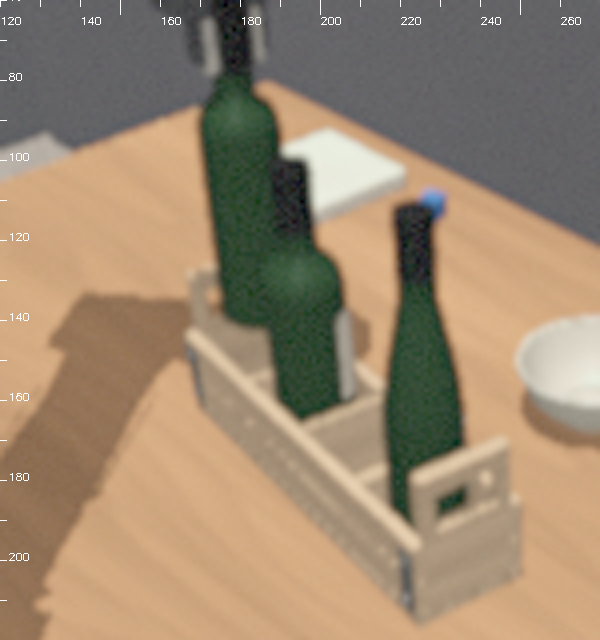

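View pics/w5.png

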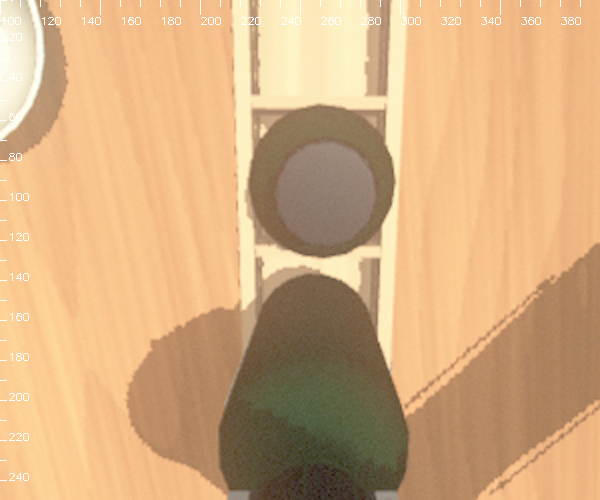

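```bash
python3 - <<'E'
from station import *
from h import *
w=grab_frame("wrist")
L=lambda p:np.array([(p-C0)@CX,(p-C0)@CY])
for u,v,z in [(258,51,.068),(258,125.5,.068),(221.5,100,.07),(295,100,.07)]: print(L(onz(w,u,v,z)).round(4))
rep(get_state(),(C0+.114*CY)[:2].tolist()+[.204],RT)
E
```

```text
[0.0001 0.0017]
[-0.0003  0.0777]
[0.0392 0.0504]
[-0.04    0.0502]
t 9.225 pos [0.5798 0.2469 0.2938] F [-0.3 -0.3 -6.5] w 0.0263 q [ 0.65  0.42  0.49  0.   -1.65 -0.78]
x [-0.125 -0.992 -0.001] y [-0.992  0.125 -0.002] z [ 0.002  0.001 -1.   ]
dpos tool [0.0008 0.0009 0.0898]
rot deg tool [-0.12  0.07  0.13]
```

arm_command:
  motion: "0 0.0005 0.015 0 0 0 -1;0 0 0.02 0 0 0 -1;0 0 0.02 0 0 0 -1;0 0 0.02 0 0 0 -1;0 0 0.01 0 0 0 -1;0 0 0.003 0 0 0 -1;0 0 0 0 0 0 -1"

```text
time_s: 10.1
tool_pos: [0.5792, 0.2471, 0.2052]
ee_rot: [-0.661, 0.75, -0.0, 0.001]
force: [0.9, -0.3, -6.4]
grip_width: 0.0267
```

```bash
python3 - <<'E'
from station import *
from h import *
rep(get_state(),(C0+.115*CY)[:2].tolist()+[.203],RT)
s=grab_frame("side");w=grab_frame("wrist")
crop(s,120,60,270,220,4,"pics/s6.png");crop(w,0,0,512,384,1,"pics/w6.png")
E
```

```text
t 10.1 pos [0.5792 0.2471 0.2052] F [ 0.9 -0.3 -6.4] w 0.0267 q [ 0.65  0.42  0.28  0.   -1.43 -0.78]
x [-0.125 -0.992 -0.001] y [-0.992  0.125 -0.001] z [ 0.001  0.    -1.   ]
dpos tool [-0.0002  0.0001  0.0022]
rot deg tool [-0.07  0.04  0.14]
```

View pics/s6.png

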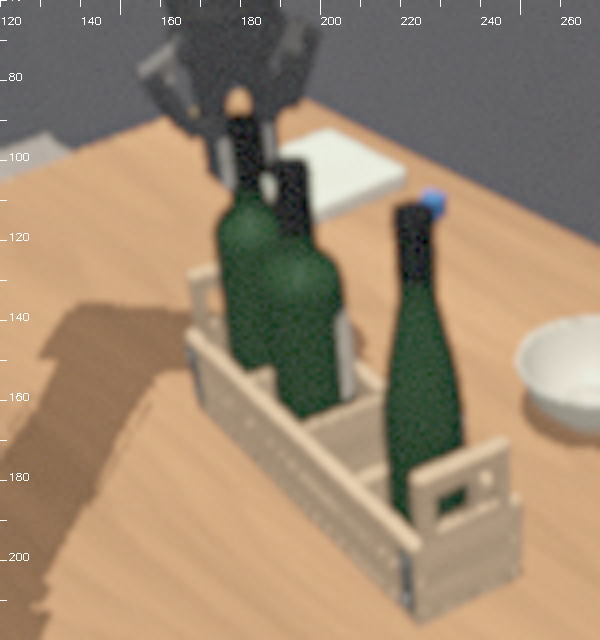

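View pics/w6.png

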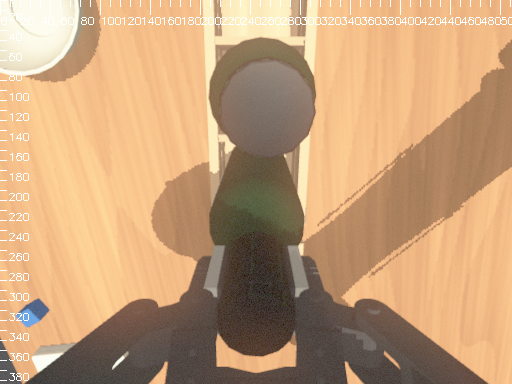

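arm_command:
  motion: "0 0 0.001 0 0 0 -1;0 0 0.001 0 0 0 -1;0 0 0 0 0 0 -1"

```text
time_s: 10.58
tool_pos: [0.5791, 0.2471, 0.2032]
ee_rot: [-0.661, 0.75, -0.0, 0.001]
force: [-0.9, 0.5, -2.1]
grip_width: 0.0267
```

arm_command:
  motion: "0 0 0.0005 0 0 0 -1;0 0 0 0 0 0 0.2;0 0 0 0 0 0 0.2;0 0 0 0 0 0 0.2;0 0 -0.02 0 0 0 0.2;0 0 -0.04 0 0 0 0.2;0 0 -0.05 0 0 0 0.2;0 0 -0.03 0 0 0 0.2;0 0 0 0 0 0 0.2"

```text
time_s: 11.7
tool_pos: [0.5798, 0.2472, 0.3449]
ee_rot: [-0.661, 0.75, -0.001, 0.003]
force: [-0.3, 0.0, -0.5]
grip_width: 0.0512
```

```bash
python3 - <<'E'
from station import *
from h import *
rep(get_state(),[.43,.1,.345],RT)
s=grab_frame("side");w=grab_frame("wrist")
crop(s,120,60,400,300,2,"pics/s7.png");crop(w,0,0,512,384,1,"pics/w7.png")
E
```

```text
t 11.7 pos [0.5798 0.2472 0.3449] F [-0.3  0.  -0.5] w 0.0512 q [ 0.65  0.43  0.65  0.   -1.78 -0.78]
x [-0.126 -0.992 -0.004] y [-0.992  0.126 -0.005] z [ 0.006  0.003 -1.   ]
dpos tool [ 0.1648  0.1301 -0.0013]
rot deg tool [-0.3   0.21  0.11]
```

View pics/s7.png

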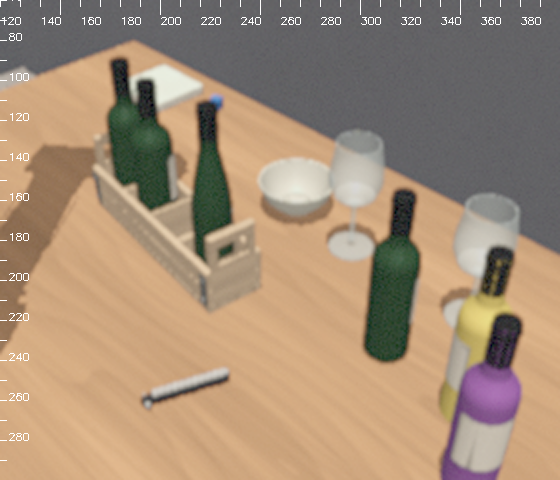

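View pics/w7.png

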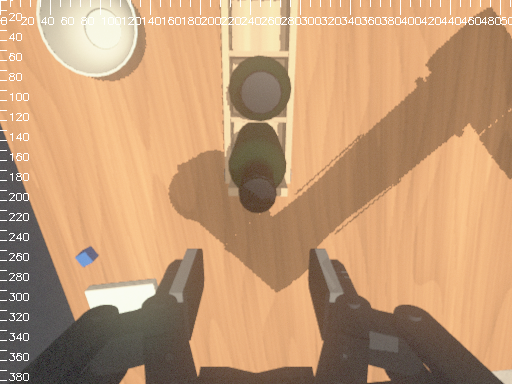

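arm_command:
  motion: "0.0461 -0.01 0 0 0 0 0.6;0.0461 -0.01 0 0 0 0 0.6;0.0461 -0.01 0 0 0 0 0.6;0.0461 -0.01 0 0 0 0 0.6;0.0461 -0.01 0 0 0 0 0.6;0.0461 -0.01 0 0 0 0 0.6;0.0461 -0.01 0 0 0 0 0.6;0.0461 -0.01 0 0 0 0 0.6;0.0461 -0.01 0 0 0 0 0.6;0.0461 -0.01 0 0 0 0 0.6;0 0 0.025 0 0 0 0.6;0 0 0 0 0 0 0.6"

```text
time_s: 13.3
tool_pos: [0.6191, -0.223, 0.3132]
ee_rot: [-0.661, 0.75, 0.003, -0.002]
force: [1.1, -0.5, -0.0]
grip_width: 0.068
```

```bash
python3 - <<'E'
from station import *
from h import *
rep(get_state(),[*B,.193],RT)
w=grab_frame("wrist");crop(w,0,0,512,384,1,"pics/w8.png")
print(proj(w,[*B,.24]))
rep(get_state(),[*B,.193],RT)
import pickle;pickle.dump(w,open("w8.pkl","wb"))
E
```

```text
t 13.3 pos [ 0.6191 -0.223   0.3132] F [ 1.1 -0.5 -0. ] w 0.068 q [-0.11  0.5   0.67 -0.   -1.75 -0.02]
x [-0.126 -0.992 -0.001] y [-0.992  0.126  0.007] z [-0.007  0.002 -1.   ]
dpos tool [-0.0003 -0.0023  0.1201]
rot deg tool [0.41 0.05 0.09]
[[254.67459712 207.50940898]]
t 13.35 pos [ 0.6195 -0.2228  0.3152] F [ 0.1 -0.3  0.2] w 0.0686 q [-0.11  0.49  0.67 -0.   -1.75 -0.02]
x [-0.125 -0.992  0.   ] y [-0.992  0.125  0.004] z [-0.004  0.    -1.   ]
dpos tool [-0.0003 -0.0014  0.1222]
rot deg tool [ 0.23 -0.    0.13]
```

View pics/w8.png

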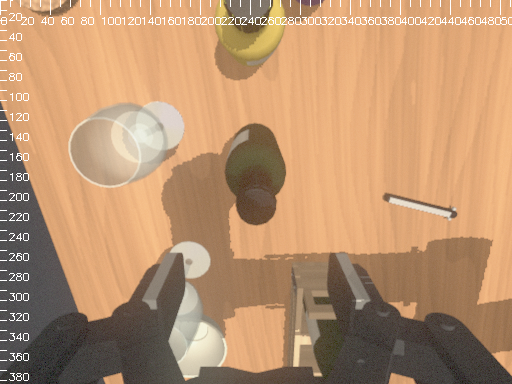

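arm_command:
  motion: "0.001 -0.0005 0.025 0 0 0 0.6;0 0 0.025 0 0 0 0.6;0 0 0.025 0 0 0 0.6;0 0 0.025 0 0 0 0.6;0 0 0.022 0 0 0 0.6;0 0 0 0 0 0 0.6;0 0 0 0 0 0 -1;0 0 0 0 0 0 -1;0 0 0 0 0 0 -1;0 0 0 0 0 0 -1;0 0 0 0 0 0 -1"
  squeeze: 70

```text
time_s: 14.72
tool_pos: [0.6206, -0.2243, 0.1965]
ee_rot: [-0.661, 0.75, -0.001, 0.0]
force: [-3.0, 0.9, 5.8]
grip_width: 0.0268
```

```bash
python3 - <<'E'
from station import *
from h import *
S=get_state();c=C0-.036*CY;rep(S,[c[0],c[1],.333],RT)
w=grab_frame("wrist");crop(w,0,0,512,384,1,"pics/w9.png")
E
```

```text
t 14.725 pos [ 0.6206 -0.2243  0.1965] F [-3.   0.9  5.8] w 0.0268 q [-0.11  0.49  0.36  0.   -1.44 -0.02]
x [-0.125 -0.992  0.001] y [-0.992  0.125 -0.001] z [ 0.001 -0.001 -1.   ]
dpos tool [-0.3116  0.1003 -0.1369]
rot deg tool [-0.08 -0.04  0.13]
```

View pics/w9.png

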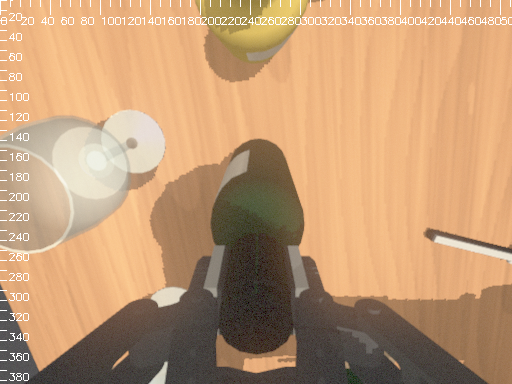

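arm_command:
  motion: "0 0 -0.01 0 0 0 -1;0 0 -0.025 0 0 0 -1;0 0 -0.035 0 0 0 -1;0 0 -0.035 0 0 0 -1;0 0 -0.025 0 0 0 -1;0 0 -0.01 0 0 0 -1;-0.007 0.0153 0 0 0 0 -1;-0.0164 0.0358 0 0 0 0 -1;-0.019 0.0415 0 0 0 0 -1;-0.019 0.0415 0 0 0 0 -1;-0.019 0.0415 0 0 0 0 -1;-0.0178 0.0389 0 0 0 0 -1"

```text
time_s: 16.27
tool_pos: [0.4181, -0.0987, 0.3334]
ee_rot: [-0.661, 0.75, 0.001, -0.001]
force: [0.8, 2.4, -5.9]
grip_width: 0.0263
```

arm_command:
  motion: "-0.02 0.0034 0 0 0 0 -1;-0.04 0.0068 0 0 0 0 -1;-0.045 0.0077 0 0 0 0 -1;-0.045 0.0077 0 0 0 0 -1;-0.045 0.0077 0 0 0 0 -1;-0.0188 0.0032 0 0 0 0 -1;0 0 0 0 0 0 -1;0 0 0 0 0 0 -1"

```text
time_s: 17.27
tool_pos: [0.4103, 0.1166, 0.3341]
ee_rot: [-0.661, 0.75, 0.0, -0.001]
force: [1.2, -0.8, -6.7]
grip_width: 0.0264
```

```bash
python3 - <<'E'
from station import *
from h import *
S=get_state();c=C0-.0367*CY;rep(S,[c[0],c[1],.3365],RT)
s=grab_frame("side");w=grab_frame("wrist");crop(s,80,60,300,260,3,"pics/s10.png");crop(w,0,0,512,384,1,"pics/w10.png")
E
```

```text
t 17.275 pos [0.4103 0.1166 0.3341] F [ 1.2 -0.8 -6.7] w 0.0264 q [ 0.65 -0.    0.07 -0.   -1.64 -0.77]
x [-0.125 -0.992  0.001] y [-0.992  0.125  0.001] z [-0.001 -0.001 -1.   ]
dpos tool [ 0.0008 -0.1508 -0.0026]
rot deg tool [ 0.08 -0.06  0.13]
```

View pics/s10.png

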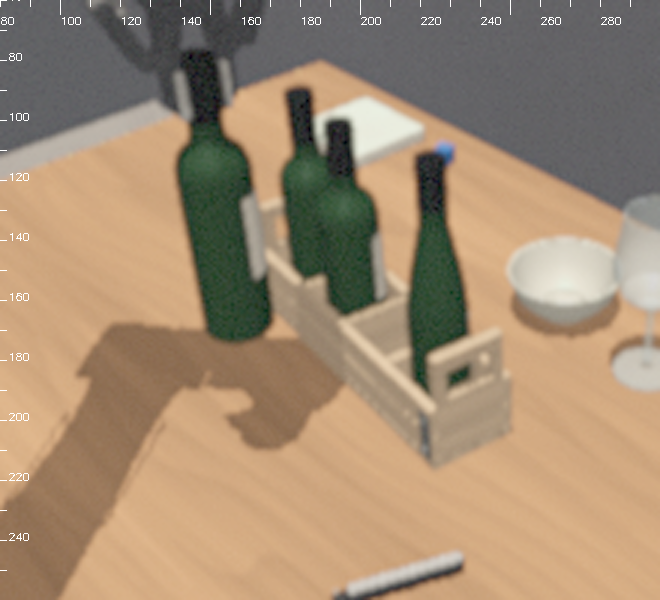

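View pics/w10.png

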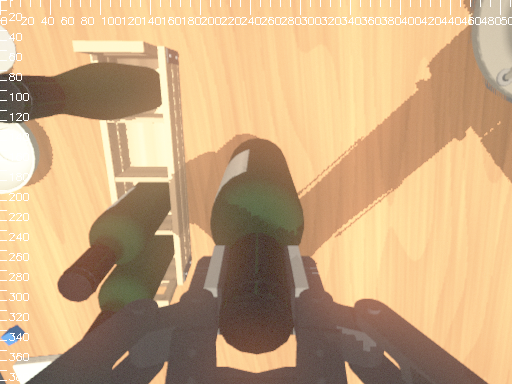

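arm_command:
  motion: "0.0005 -0.015 0 0 0 0 -1;0 -0.03 0 0 0 0 -1;0 -0.035 0 0 0 0 -1;0 -0.035 0 0 0 0 -1;0 -0.025 0 0 0 0 -1;0 -0.0108 0 0 0 0 -1;0 0 0.02 0 0 0 -1;0 0 0.02 0 0 0 -1;0 0 0 0 0 0 -1;0 0 0 0 0 0 -1"

```text
time_s: 18.62
tool_pos: [0.5607, 0.0973, 0.2959]
ee_rot: [-0.661, 0.75, -0.001, 0.001]
force: [-0.6, -0.5, -5.7]
grip_width: 0.0265
```

```bash
python3 - <<'E'
from station import *
from h import *
c=C0-.0367*CY;rep(get_state(),[c[0],c[1],.207],RT)
s=grab_frame("side");w=grab_frame("wrist");crop(s,120,60,270,220,4,"pics/s11.png");crop(w,100,0,400,300,2,"pics/w11.png")
import pickle;pickle.dump(w,open("w11.pkl","wb"))
E
```

```text
t 18.625 pos [0.5607 0.0973 0.2959] F [-0.6 -0.5 -5.7] w 0.0265 q [ 0.45  0.29  0.31  0.   -1.59 -0.57]
x [-0.126 -0.992 -0.   ] y [-0.992  0.126 -0.002] z [ 0.002 -0.    -1.   ]
dpos tool [0.0005 0.001  0.0889]
rot deg tool [-0.1   0.01  0.12]
```

View pics/s11.png

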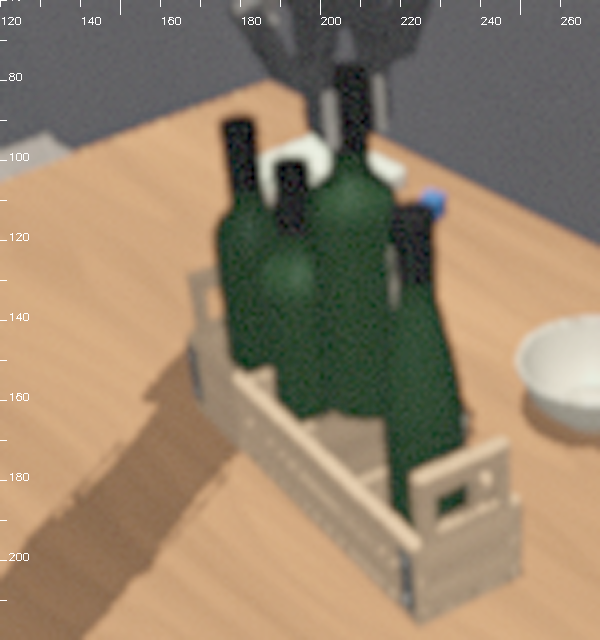

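View pics/w11.png

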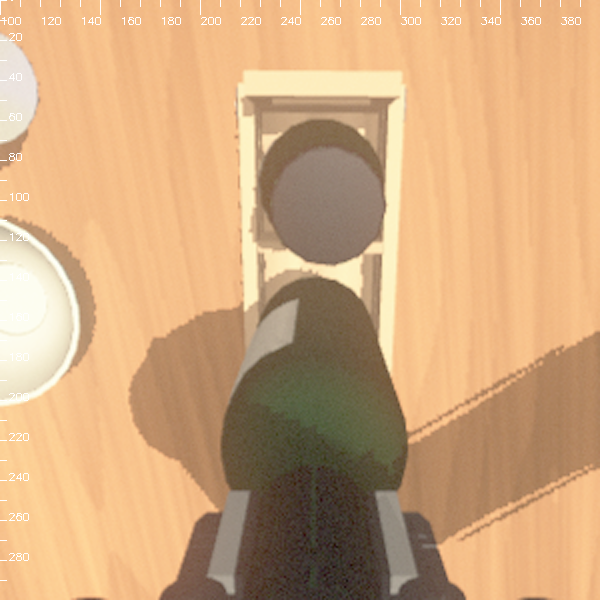

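```bash
python3 - <<'E'
import pickle
from h import *
w=pickle.load(open("w11.pkl","rb"))
L=lambda p:np.array([(p-C0)@CX,(p-C0)@CY])
for u,v,z in [(260,123,.068),(224,80,.07),(297,80,.07),(264,102,.28)]: print(L(onz(w,u,v,z)).round(4))
for y in (.1006,): print(proj(w,[.5607,.0973,y]))
E
```

```text
[-0.0023 -0.0754]
[ 0.0363 -0.1206]
[-0.0413 -0.1207]
[-0.0015 -0.1111]
[[257.19365563 164.37739076]]
```

arm_command:
  motion: "0.001 0.002 0.012 0 0 0 -1;0 0 0.02 0 0 0 -1;0 0 0.02 0 0 0 -1;0 0 0.02 0 0 0 -1;0 0 0.01 0 0 0 -1;0 0 0.003 0 0 0 -1;0 0 0 0 0 0 -1"

```text
time_s: 19.6
tool_pos: [0.5584, 0.0969, 0.2103]
ee_rot: [-0.661, 0.75, -0.0, 0.0]
force: [-0.0, 0.3, -5.6]
grip_width: 0.027
```

arm_command:
  motion: "0 0 0.001 0 0 0 -1;0 0 0.001 0 0 0 -1;0 0 0 0 0 0 -1"

```text
time_s: 19.98
tool_pos: [0.5582, 0.0969, 0.2079]
ee_rot: [-0.661, 0.75, -0.0, 0.0]
force: [0.3, -0.7, -6.6]
grip_width: 0.0261
```

arm_command:
  motion: "0 0 0.001 0 0 0 -1;0 0 0.001 0 0 0 -1;0 0 0 0 0 0 -1"

```text
time_s: 20.35
tool_pos: [0.5583, 0.0969, 0.2065]
ee_rot: [-0.661, 0.75, -0.0, 0.0]
force: [-0.5, 0.2, -1.5]
grip_width: 0.0266
```

arm_command:
  motion: "0 0 0.0005 0 0 0 -1;0 0 0 0 0 0 0.2;0 0 0 0 0 0 0.2;0 0 0 0 0 0 0.2;0 0 -0.02 0 0 0 0.2;0 0 -0.04 0 0 0 0.2;0 0 -0.05 0 0 0 0.2;0 0 -0.03 0 0 0 0.2;0.025 0 0 0 0 0 0.2;0.03 0 0 0 0 0 0.2;0.018 0 0 0 0 0 0.2;0 0 0 0 0 0 0.2"

```text
time_s: 21.85
tool_pos: [0.549, 0.0235, 0.3455]
ee_rot: [-0.661, 0.751, -0.0, 0.0]
force: [-0.8, -0.3, -0.4]
grip_width: 0.0514
```

```bash
python3 - <<'E'
from station import *
from h import *
p=[.5495,.0237]
s=grab_frame("side");w=grab_frame("wrist");t=grab_frame("top");
rep(get_state(),[*p,.23],RT)
crop(s,120,60,320,220,4,"pics/s12.png");crop(w,0,0,512,384,1,"pics/w12.png")
import pickle;pickle.dump(w,open("w12.pkl","wb"))
print(proj(w,[*p,.28]))
E
```

```text
t 22.0 pos [0.5491 0.0249 0.3451] F [ 0.8 -1.  -0.8] w 0.0513 q [ 0.33  0.25  0.39 -0.   -1.71 -0.46]
x [-0.125 -0.992 -0.   ] y [-0.992  0.125  0.   ] z [-0.  0. -1.]
dpos tool [ 0.0012 -0.0006  0.1151]
rot deg tool [0.02 0.01 0.15]
[[256.71066677 210.56288869]]
```

View pics/s12.png

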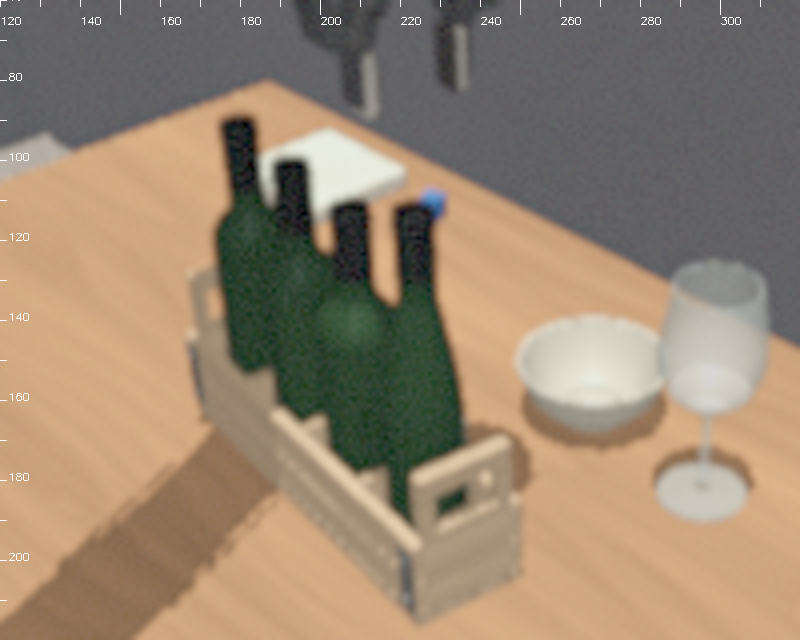

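View pics/w12.png

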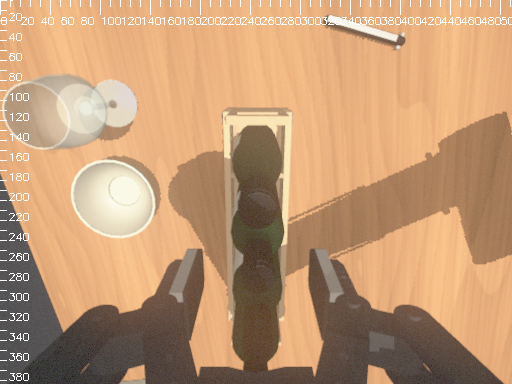

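arm_command:
  motion: "0.0025 0.0005 0.025 0 0 0 0.2;0 0 0.025 0 0 0 0.2;0 0 0.025 0 0 0 0.2;0 0 0.025 0 0 0 0.2;0 0 0.017 0 0 0 0.2;0 0 0 0 0 0 0.2;0 0 0 0 0 0 -1;0 0 0 0 0 0 -1;0 0 0 0 0 0 -1;0 0 0 0 0 0 -1;0 0 0 0 0 0 -1;0 0 0 0 0 0 -1"
  squeeze: 115

```text
time_s: 23.5
tool_pos: [0.5486, 0.0221, 0.2297]
ee_rot: [-0.661, 0.75, -0.001, 0.001]
force: [-1.8, 0.3, 5.2]
grip_width: 0.0254
```

```bash
python3 - <<'E'
from station import *
from h import *
rep(get_state(),[.5482,.0225,.228],RT)
s=grab_frame("side");w=grab_frame("wrist")
crop(s,120,60,320,220,4,"pics/s13.png");crop(w,0,0,512,384,1,"pics/w13.png")
E
```

```text
t 23.5 pos [0.5486 0.0221 0.2297] F [-1.8  0.3  5.2] w 0.0254 q [ 0.33  0.25  0.1   0.   -1.42 -0.45]
x [-0.125 -0.992 -0.001] y [-0.992  0.125 -0.002] z [ 0.002  0.    -1.   ]
dpos tool [-0.0004  0.0005  0.0017]
rot deg tool [-0.13  0.04  0.14]
```

View pics/s13.png

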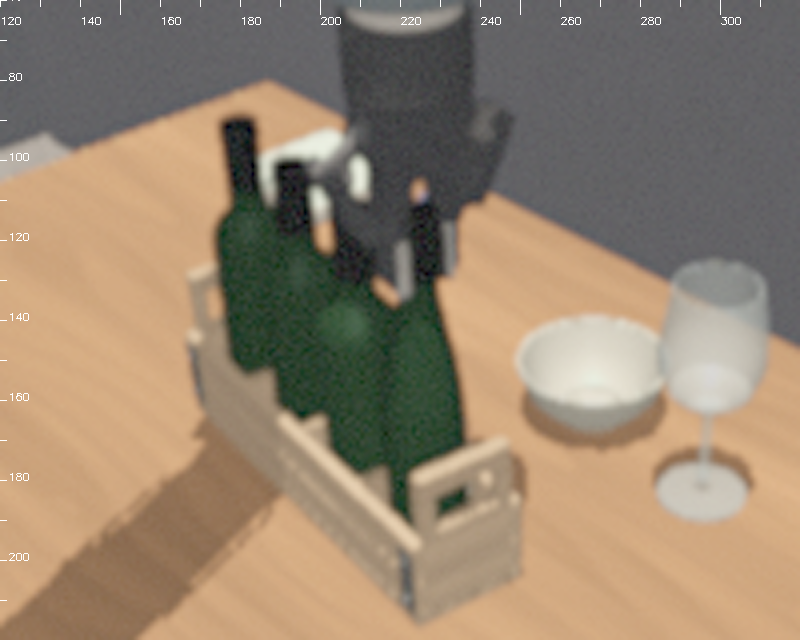

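View pics/w13.png

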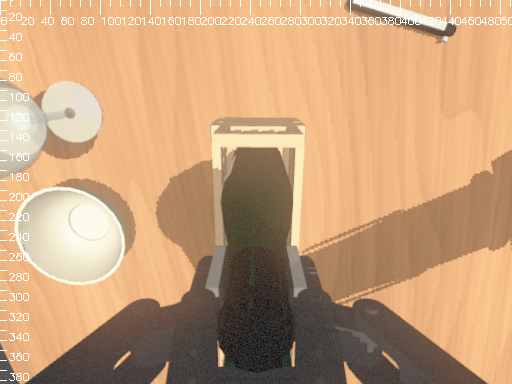

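arm_command:
  motion: "0 0 -0.01 0 0 0 -1;0 0 -0.02 0 0 0 -1;0 0 -0.03 0 0 0 -1;0 0 -0.03 0 0 0 -1;0 0 -0.03 0 0 0 -1;0 0 -0.025 0 0 0 -1;0 0 -0.015 0 0 0 -1;0 0 0 0 0 0 -1"
  squeeze: 115

```text
time_s: 24.6
tool_pos: [0.5485, 0.0223, 0.3883]
ee_rot: [-0.661, 0.75, 0.0, 0.0]
force: [0.9, 1.5, -6.8]
grip_width: 0.0253
```

```bash
python3 - <<'E'
from station import *
from h import *
rep(get_state(),[.40,-.1,.42],RT)
s=grab_frame("side")
crop(s,120,0,320,210,3,"pics/s14.png")
E
```

```text
t 24.6 pos [0.5485 0.0223 0.3883] F [ 0.9  1.5 -6.8] w 0.0253 q [ 0.33  0.27  0.52 -0.   -1.82 -0.45]
x [-0.125 -0.992 -0.001] y [-0.992  0.125 -0.   ] z [ 0.     0.001 -1.   ]
dpos tool [ 0.1399  0.132  -0.0318]
rot deg tool [-0.    0.03  0.13]
```

View pics/s14.png

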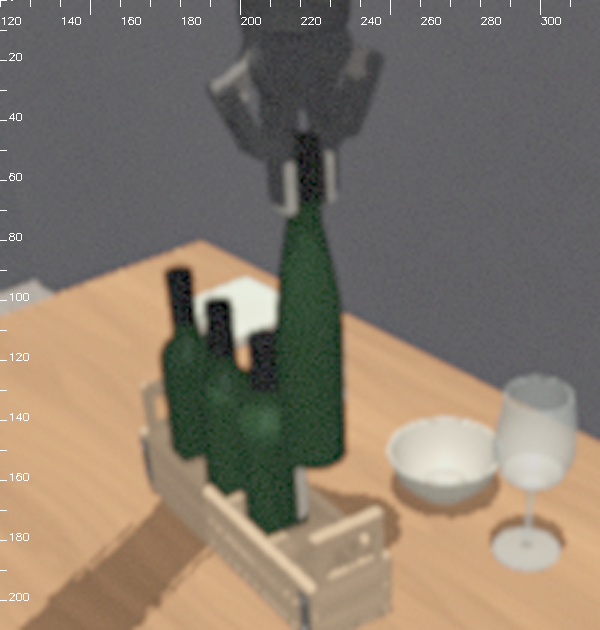

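arm_command:
  motion: "0.012 0.011 -0.004 0 0 0 -1;0.024 0.0225 -0.006 0 0 0 -1;0.03 0.0285 -0.006 0 0 0 -1;0.03 0.0285 -0.006 0 0 0 -1;0.026 0.0245 -0.006 0 0 0 -1;0.012 0.011 -0.004 0 0 0 -1;0 0 0 0 0 0 -1;0 0 0 2 0 0 -1;0 0 0 4 0 0 -1;0 0 0 5 0 0 -1;0 0 0 4 0 0 -1;0 0 0 0 0 0 -1"

```text
time_s: 26.15
tool_pos: [0.405, -0.0947, 0.4196]
ee_rot: [-0.656, 0.743, -0.097, 0.086]
force: [-0.1, -0.1, -6.5]
grip_width: 0.0255
```

```bash
python3 - <<'E'
from station import *
from h import *
rep(get_state(),[.40,-.1,.42],RT)
s=grab_frame("side")
crop(s,150,0,350,210,3,"pics/s15.png")
w=grab_frame("wrist");crop(w,0,0,512,384,1,"pics/w15.png")
E
```

```text
t 26.15 pos [ 0.405  -0.0947  0.4196] F [-0.1 -0.1 -6.5] w 0.0255 q [ 0.24 -0.19  0.05  0.09 -1.57 -0.35]
x [-0.124 -0.992 -0.   ] y [-0.959  0.12  -0.257] z [ 0.255 -0.032 -0.966]
dpos tool [ 0.0059  0.0041 -0.0015]
rot deg tool [-14.9    0.04   0.21]
```

View pics/s15.png

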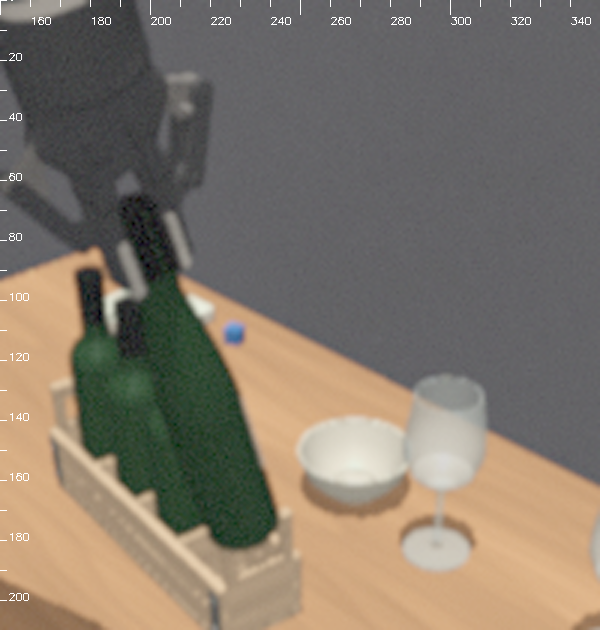

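View pics/w15.png

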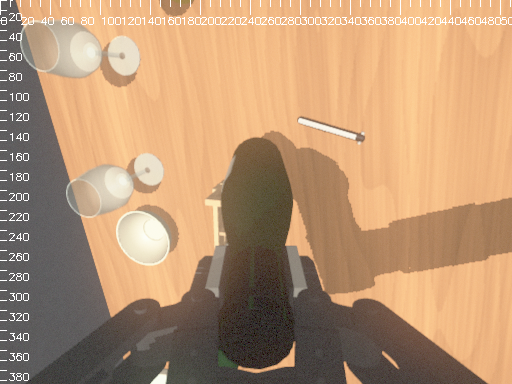

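arm_command:
  motion: "0 0 0 3 0 0 -1;0 0 0 5 0 0 -1;0 0 0 5 0 0 -1;0 0 0 5 0 0 -1;0 0 0 5 0 0 -1;0 0 0 4 0 0 -1;0 0 0 3 0 0 -1;0 0 0 0 0 0 -1;0 0 0 0 0 0 -1"

```text
time_s: 27.38
tool_pos: [0.4065, -0.095, 0.4198]
ee_rot: [-0.611, 0.694, -0.286, 0.252]
force: [1.1, 0.1, -6.9]
grip_width: 0.0248
```

```bash
python3 - <<'E'
from station import *
from h import *
import pickle
rep(get_state(),[.40,-.1,.42],RT)
s=grab_frame("side");t=grab_frame("top");w=grab_frame("wrist")
pickle.dump((s,t,w,get_state()),open("f16.pkl","wb"))
crop(s,150,0,350,210,3,"pics/s16.png");crop(t,200,120,360,290,4,"pics/t16.png")
crop(w,0,0,512,384,1,"pics/w16.png")
E
```

```text
t 27.375 pos [ 0.4065 -0.095   0.4198] F [ 1.1  0.1 -6.9] w 0.0248 q [ 0.54 -0.61 -0.55  0.53 -1.03 -0.81]
x [-0.126 -0.992  0.001] y [-0.704  0.089 -0.705] z [ 0.699 -0.089 -0.709]
dpos tool [ 0.0057  0.004  -0.0043]
rot deg tool [-44.82   0.     0.1 ]
```

View pics/s16.png

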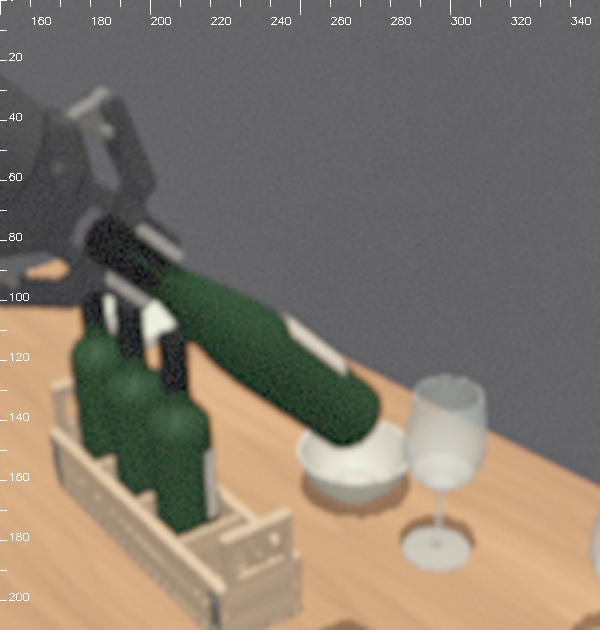

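View pics/t16.png

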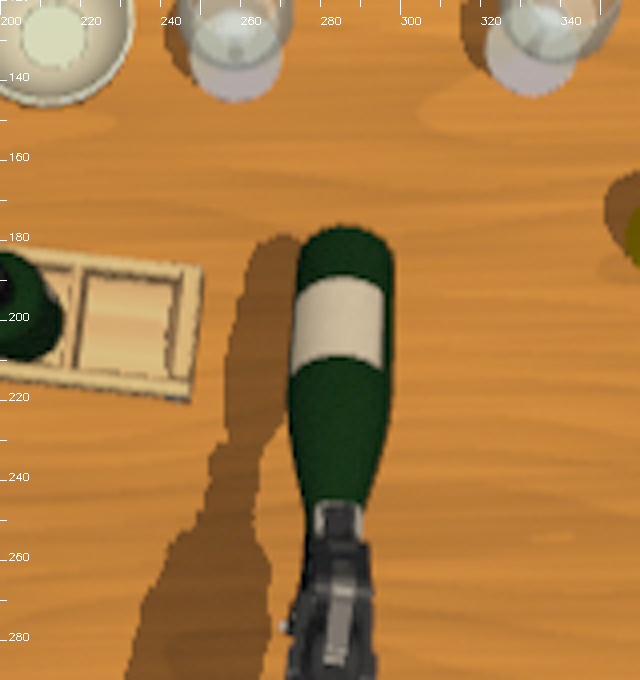

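View pics/w16.png

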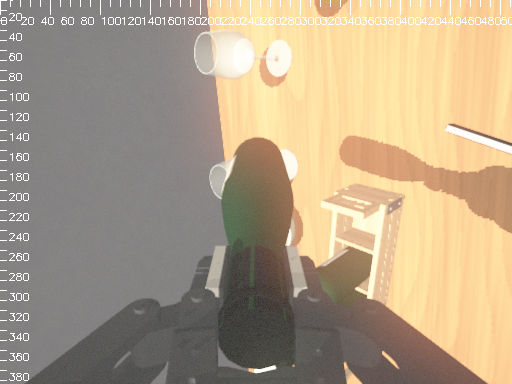

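```bash
cat > lab.py <<'E'
from h import *
def cyl(f,u,v,P,a,r):
    o,d=ray(f,u,v);dp=d-a*(d@a);w=o-P;wp=w-a*(w@a)
    A=dp@dp;Bq=2*dp@wp;C=wp@wp-r*r;D=Bq*Bq-4*A*C
    if D<0:return None
    return o+d*((-Bq-D**.5)/(2*A))
def label(f,S,box,P=None,a=None):
    Rc=R.from_quat(S["ee_rot"]).as_matrix();a=Rc[:,2] if a is None else a;P=S["tool_pos"] if P is None else P
    up=np.array([0,0,1.])-a*a[2];up/=np.linalg.norm(up);sd=np.cross(a,up)
    x0,y0,x1,y1=box;h=cv2.cvtColor(f["color"],cv2.COLOR_RGB2HSV)
    m=np.zeros(h.shape[:2],bool);m[y0:y1,x0:x1]=((h[...,1]<90)&(h[...,2]>110))[y0:y1,x0:x1]
    n,l,st,_=cv2.connectedComponentsWithStats(m.astype(np.uint8));k=1+np.argmax(st[1:,4]);v,u=np.where(l==k);print("mask",st[k])
    out=[]
    for uu,vv in zip(u,v):
        p=cyl(f,uu,vv,P,a,.028)
        if p is not None: q=p-P;out.append((np.degrees(np.arctan2(q@sd,q@up)),q@a,vv))
    out=np.array(out);print("ang pct",np.percentile(out[:,0],[0,1,50,99,100]).round(1),"axial from TCP",np.percentile(out[:,1],[0,1,50,99,100]).round(4))
    mid=(out[:,1]>np.percentile(out[:,1],15))&(out[:,1]<np.percentile(out[:,1],85))
    for vv in np.unique(out[mid,2]): r=out[(out[:,2]==vv)];print(int(vv),r[:,0].min().round(1),r[:,0].max().round(1),r[:,1].mean().round(4))
    # bottle silhouette mask (green)
E
python3 - <<'E'
import pickle
from lab import *
s,t,w,S=pickle.load(open("f16.pkl","rb"))
label(t,S,(265,180,305,220))
a=R.from_quat(S["ee_rot"]).as_matrix()[:,2]
for x in(-.055,0,.1,.2145): print(x,proj(t,S["tool_pos"]+a*x),proj(s,S["tool_pos"]+a*x))
h=t["color"].astype(int)
for v in (185,200,208,215,225,235): 
    r=h[v,260:310]; g=np.where((r[:,0]<90))[0]; gg=np.where((r[:,0]<110)|(abs(r[:,0]-r[:,2])<50))[0]+260; print(v,gg.min(),gg.max(), gg)
E
```

```text
mask [281 190  12  19  81]
ang pct [-28.6 -24.8  -0.2  22.7  22.8] axial from TCP [0.1061 0.1068 0.1368 0.1646 0.1649]
192 -19.9 15.5 0.1583
193 -19.6 11.1 0.1547
194 -28.6 11.3 0.1516
195 -14.6 7.1 0.1475
196 -10.0 -10.0 0.1436
197 -9.8 3.1 0.1404
198 -9.5 3.3 0.1371
199 -13.6 7.8 0.1339
200 8.0 17.0 0.1323
201 3.9 21.8 0.1291
202 -8.6 17.3 0.1243
203 -17.0 17.5 0.1209
204 -12.4 22.3 0.1178
205 -3.8 17.8 0.1152
-0.055 [[282.41237902 275.12411502]] [[180.91049436  76.32166764]]
0 [[283.49335788 253.75530017]] [[202.49222155  91.45012697]]
0.1 [[285.22101244 219.60298545]] [[235.83621347 114.82375324]]
0.2145 [[286.89517784 186.50804543]] [[266.86999341 136.57795639]]
185 262 298 [262 263 264 265 266 267 268 269 270 271 272 273 274 275 276 277 278 279
 280 281 282 283 284 285 286 287 288 289 290 291 292 293 294 295 296 297
 298]
200 260 298 [260 261 262 263 264 265 266 267 268 269 270 271 272 273 274 275 276 295
 296 297 298]
208 260 298 [260 261 262 263 264 265 266 267 268 269 270 271 272 273 274 275 276 279
 280 281 282 283 284 285 286 287 288 294 295 296 297 298]
215 260 298 [260 261 262 263 264 265 266 267 268 269 270 271 272 273 274 275 276 277
 278 279 280 281 282 283 284 285 286 287 288 289 290 291 292 293 294 295
 296 297 298]
225 260 297 [260 261 262 263 264 265 266 267 268 269 270 272 273 274 275 276 277 278
 279 280 281 282 283 284 285 286 287 288 289 290 291 292 293 294 295 296
 297]
235 260 294 [260 261 262 263 264 273 274 275 276 277 278 279 280 281 282 283 284 285
 286 287 288 289 290 291 292 293 294]
```

```bash
sed -i 's/((h\[...,1\]<90)&(h\[...,2\]>110))/(f["color"][...,2]>75)/' lab.py; python3 - <<'E'
import pickle
from lab import *
s,t,w,S=pickle.load(open("f16.pkl","rb"))
for v in(194,200,205): print([tuple(int(k) for k in c) for c in t["color"][v,268:302]])
label(t,S,(271,180,299,220))
E
```

```text
[(71, 36, 11), (71, 35, 11), (71, 36, 11), (72, 36, 11), (68, 34, 9), (31, 19, 6), (36, 33, 23), (99, 85, 63), (122, 104, 77), (132, 113, 85), (142, 122, 92), (151, 130, 98), (155, 133, 100), (160, 139, 104), (166, 145, 108), (170, 146, 111), (171, 146, 111), (172, 147, 111), (175, 150, 113), (178, 154, 116), (179, 155, 117), (177, 154, 116), (176, 151, 115), (170, 146, 110), (166, 143, 107), (163, 140, 105), (156, 134, 100), (88, 75, 56), (3, 12, 3), (5, 12, 3), (53, 30, 8), (168, 85, 23), (168, 85, 22), (168, 85, 21)]
[(77, 38, 11), (77, 38, 10), (78, 38, 12), (78, 39, 12), (74, 37, 11), (33, 31, 22), (100, 86, 64), (116, 98, 73), (126, 107, 80), (138, 118, 88), (144, 123, 92), (150, 129, 97), (156, 134, 99), (164, 140, 105), (170, 145, 109), (171, 147, 110), (173, 148, 112), (176, 151, 113), (178, 153, 115), (175, 151, 113), (178, 153, 115), (178, 153, 116), (175, 152, 114), (174, 150, 113), (173, 148, 111), (166, 143, 107), (149, 127, 95), (79, 68, 50), (2, 11, 3), (9, 13, 4), (60, 34, 9), (170, 86, 21), (170, 86, 22), (170, 86, 23)]
[(82, 41, 12), (82, 40, 11), (83, 41, 12), (80
[... 253 characters left out ...]
(179, 154, 116), (176, 151, 114), (176, 152, 114), (173, 149, 112), (172, 148, 112), (172, 148, 111), (166, 143, 107), (140, 120, 90), (52, 48, 34), (4, 12, 4), (9, 13, 4), (65, 36, 10), (183, 93, 25), (183, 94, 25), (183, 93, 25)]
mask [275 190  20  21 350]
ang pct [-60.1 -57.7  -8.7  32.8  33.3] axial from TCP [0.1038 0.1048 0.1342 0.1655 0.1667]
193 -51.1 30.6 0.1571
194 -57.7 30.7 0.1541
195 -57.1 30.9 0.1506
196 -56.5 31.1 0.1471
197 -55.9 31.2 0.1436
198 -55.4 31.4 0.1402
199 -54.8 31.6 0.1368
200 -54.3 31.7 0.1333
201 -53.7 31.9 0.13
202 -53.2 32.0 0.1266
203 -60.1 32.2 0.1237
204 -59.4 32.4 0.1204
205 -51.7 32.5 0.1166
206 -58.2 32.7 0.1137
207 -57.6 32.8 0.1104
208 -57.0 33.0 0.1082
```

```bash
cat >> lab.py <<'E'
def edges(f,S,rows,x0,x1,dark=(2,11,3)):
    "sub-pixel silhouette and label edges per row -> label centre angle from up; uses silhouette to place the axis"
    Rc=R.from_quat(S["ee_rot"]).as_matrix();a=Rc[:,2];P0=S["tool_pos"]
    up=np.array([0,0,1.])-a*a[2];up/=np.linalg.norm(up);sd=np.cross(a,up)
    def ang(u,v,P):
        p=cyl(f,u,v,P,a,.028)
        if p is None:return np.nan
        q=p-P;return np.degrees(np.arctan2(q@sd,q@up))
    for v in rows:
        b=f["color"][v,x0:x1,2].astype(float);r=f["color"][v,x0:x1,0].astype(float)
        k=np.where(b>50)[0];i,j=k[0],k[-1]
        L=x0+i-1+ (1-(b[i-1]-8)/(b[i]-8) if False else (50-b[i-1])/(b[i]-b[i-1])); Rr=x0+j+(b[j]-50)/(b[j]-b[j+1])
        # right silhouette: red crossing half of bar colour after the dark band
        q=j+1+np.argmax(r[j+1:]>85);Sr=x0+q-1+(85-r[q-1])/(r[q]-r[q-1])
        # shift axis along sd so that right silhouette grazes: bisect
        best=None
        for d in np.arange(-.006,.006,.0002):
            P=P0+sd*d
            if best is None or True:
                g=cyl(f,Sr-.1,v,P,a,.028) is not None; h=cyl(f,Sr+.1,v,P,a,.028) is not None
                if g and not h: best=d;break
        P=P0+sd*(best or 0)
        aR=ang(Rr,v,P);aL=ang(L,v,P);print(v,"L %.2f R %.2f Sr %.2f shift %s angL %.1f angR %.1f mid %.1f  fromR %.1f"%(L,Rr,Sr,best,aL,aR,(aL+aR)/2,aR-57*np.sign(aR)))
E
python3 - <<'E'
import pickle
from lab import *
s,t,w,S=pickle.load(open("f16.pkl","rb"))
edges(t,S,range(192,208,2),270,304)
a=R.from_quat(S["ee_rot"]).as_matrix()[:,2];up=np.array([0,0,1.])-a*a[2];print("sd",np.cross(a,up))
E
```

```text
192 L 276.52 R 294.37 Sr 298.31 shift -0.0022000000000000066 angL -48.0 angR 38.3 mid -4.8  fromR -18.7
194 L 274.68 R 295.11 Sr 298.28 shift -0.0022000000000000066 angL -60.2 angR 43.4 mid -8.4  fromR -13.6
196 L 273.84 R 295.08 Sr 298.25 shift -0.0022000000000000066 angL -66.4 angR 43.6 mid -11.4  fromR -13.4
198 L 273.74 R 295.04 Sr 298.24 shift -0.0022000000000000066 angL -65.7 angR 43.7 mid -11.0  fromR -13.3
200 L 273.67 R 295.00 Sr 298.23 shift -0.002000000000000007 angL -65.7 angR 43.2 mid -11.3  fromR -13.8
202 L 273.57 R 294.84 Sr 298.21 shift -0.002000000000000007 angL -65.0 angR 42.5 mid -11.2  fromR -14.5
204 L 273.45 R 294.73 Sr 298.18 shift -0.002000000000000007 angL -64.5 angR 42.1 mid -11.2  fromR -14.9
206 L 273.25 R 294.70 Sr 298.19 shift -0.002000000000000007 angL -64.9 angR 42.3 mid -11.3  fromR -14.7
sd [-0.08933857 -0.7004061   0.        ]
```

arm_command:
  motion: "0 0 0 0 0 2 -1;0 0 0 0 0 4 -1;0 0 0 0 0 4 -1;0 0 0 0 0 2.5 -1;0 0 0 0 0 0 -1;0 0 0 0 0 0 -1"

```text
time_s: 28.28
tool_pos: [0.4064, -0.0951, 0.4203]
ee_rot: [-0.532, 0.755, -0.258, 0.283]
force: [-0.4, -0.2, -7.4]
grip_width: 0.0249
```

```bash
python3 - <<'E'
from station import *
from lab import *
import pickle
S=get_state();rep(S)
s=grab_frame("side");t=grab_frame("top");w=grab_frame("wrist")
pickle.dump((s,t,w,S),open("f17.pkl","wb"))
edges(t,S,range(192,208,2),270,304)
a=R.from_quat(S["ee_rot"]).as_matrix()[:,2]
print("base est",S["tool_pos"]+a*.2195)
for x in(-.055,0.04,.2195): print(x,proj(s,S["tool_pos"]+a*x))
crop(s,150,0,350,210,3,"pics/s17.png");crop(t,200,120,360,290,4,"pics/t17.png")
crop(w,0,0,512,384,1,"pics/w17.png")
E
```

```text
t 28.275 pos [ 0.4064 -0.0951  0.4203] F [-0.4 -0.2 -7.4] w 0.0249 q [ 0.54 -0.61 -0.55  0.54 -1.03 -1.02]
x [-0.274 -0.949 -0.153] y [-0.658  0.301 -0.69 ] z [ 0.701 -0.089 -0.707]
192 L 276.54 R 294.56 Sr 298.31 shift -0.0022000000000000066 angL -47.8 angR 39.7 mid -4.0  fromR -17.3
194 L 275.59 R 296.40 Sr 298.32 shift -0.002000000000000007 angL -53.7 angR 52.5 mid -0.6  fromR -4.5
196 L 275.43 R 296.74 Sr 298.24 shift -0.0022000000000000066 angL -53.0 angR 56.8 mid 1.9  fromR -0.2
198 L 275.31 R 296.72 Sr 298.24 shift -0.002000000000000007 angL -53.4 angR 56.2 mid 1.4  fromR -0.8
200 L 275.09 R 296.71 Sr 298.22 shift -0.002000000000000007 angL -53.9 angR 56.4 mid 1.3  fromR -0.6
202 L 274.86 R 296.67 Sr 298.21 shift -0.002000000000000007 angL -54.3 angR 56.5 mid 1.1  fromR -0.5
204 L 274.77 R 296.66 Sr 298.17 shift -0.002000000000000007 angL -53.9 angR 56.8 mid 1.4  fromR -0.2
206 L 274.67 R 296.55 Sr 298.19 shift -0.0018000000000000073 angL -54.2 angR 55.4 mid 0.6  fromR -1.6
base est [ 0.56036525 -0.11461839  0.26504309]
-0.055 [[180.74881001  76.44990628]]
0.04 [[216.53272014 101.43165851]]
0.2195 [[268.01503892 137.37291054]]
```

View pics/s17.png

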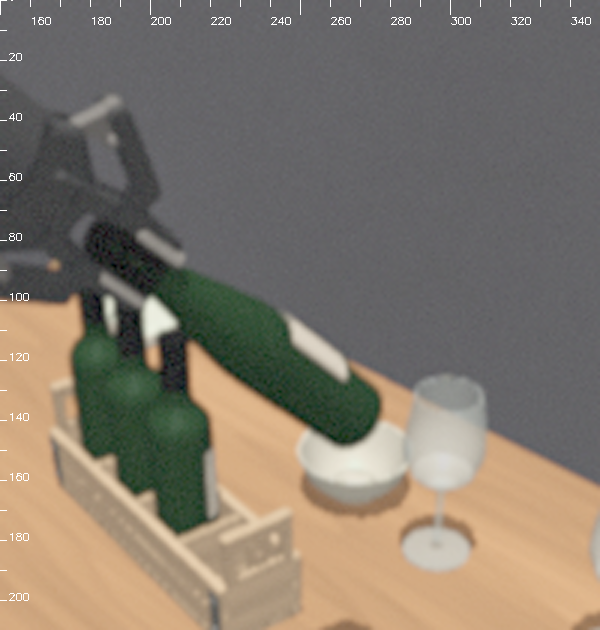

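View pics/t17.png

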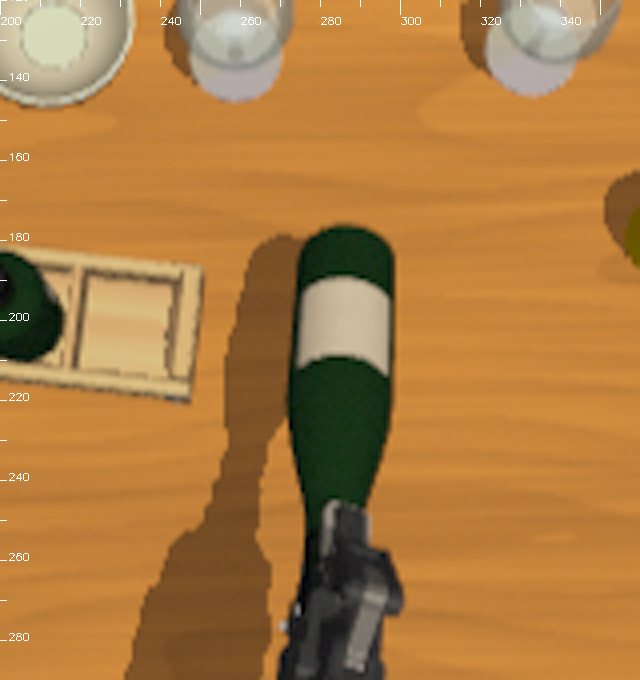

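View pics/w17.png

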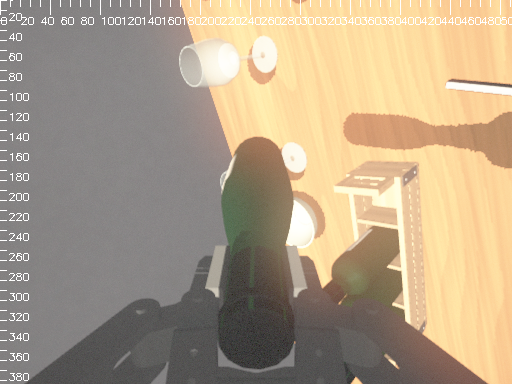

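```bash
python3 - <<'E'
from station import *
from h import *
t=grab_frame("top");crop(t,100,80,440,280,2,"pics/t18.png")
rep(get_state())
print(finish_job())
E
```

```text
t 28.475 pos [ 0.4064 -0.0951  0.4203] F [ 0.6  0.3 -6. ] w 0.0255 q [ 0.54 -0.61 -0.55  0.54 -1.03 -1.02]
x [-0.274 -0.949 -0.153] y [-0.658  0.301 -0.69 ] z [ 0.701 -0.089 -0.707]
the job is handed in; nothing more can be done
None
```

View pics/t18.png

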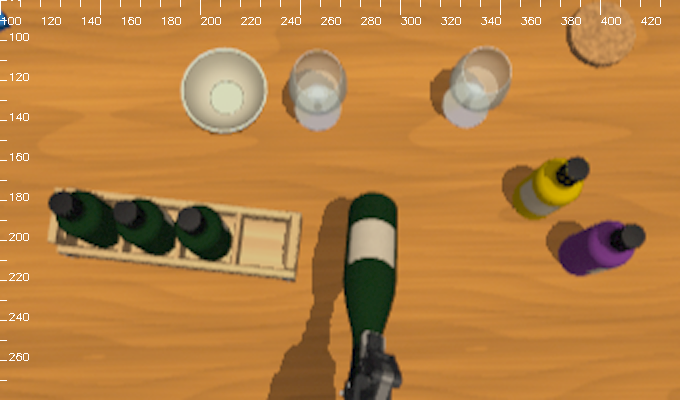

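The job is done and was handed in at 28.5 s, with the slim bottle still held in the gripper. Both turned-down bottles stand upright in the carrier's two empty cells. I lowered each until the wrist force showed it touching the floor, then opened the gripper.

I then drew the slim bottle out by its neck, leaned it 45°, and turned it about 12.5° on its axis to bring the label uppermost.

**Last checks:**
- **Lean:** the tool axis is 45.0° from upright. The bottle's neck and base appear in the side view within about 1 px of where that predicts.
- **Label:** about 1° from straight up in the top view.
- **Base height:** about 0.265 m above the bar by calculation, well over the 100 mm asked. Nothing is near the bottle.
- **Grip:** set to 115 N, with no visible slip between the wrist pictures taken before and after the last turn.
- **Other items:** the stored bottle, glasses, bowl, purple bottle and yellow bottle all look unmoved in the last top picture. The corkscrew is outside that crop. I last saw it in the wrist picture after the final turn and did not measure it again.

**Disagreements:** the top camera places the slim bottle's axis about 2 mm sideways of the tool axis, within the stated calibration. The two label edges gave centre angles about 2° apart.

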